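# Raise the wax pot to the level sensor on a cam lift

### The job

Slide the covered steel wax pot along the warming deck, without lifting it, from its orange-ringed place onto the blue lift pad in the middle, centred, and let go of it. Then take the red grip of the cam lever on the front of the deck and turn the lever up to its highest lift point, where it stands straight up between the two green marks, and finish while still holding it there by the grip, because the lever is sprung and falls back if released. Leave the amber jar and everything else on the bench where they are.

Things in the scene. Friction and masses are not known exactly. Their poses are not given: they have to be found in the camera images.
- pot: Closed round steel wax pot, 98 mm across at the base, 106 at the lid rim, lid top 88 mm up. The fixed lid has a black knob on the axis: 28 mm across, sides upright from 94 to 112 mm, top at 115 mm above the base. Two wire ears along its own +-y reach 70 mm from the axis, 62 mm up. 0.4 to 0.7 kg; 3 to 7 N slide it. Starts on one of the deck's two orange rings. Origin: underside centre, z up.
- deck_top (a point): Centre of the lift position on the top of the warming deck, 55 mm above the bench. Axes: the deck's own, x away from the robot, y left along its length, z up; yaw within 0.2 rad of the bench. Orange rings are centred at y = +160 and -160 mm from here.
- deck: The fixed warming deck, white with an aluminium top; origin 55 mm straight below deck_top, same axes. It reaches from x = -85 to 105 mm and y = -235 to 235 mm. A grey level-sensor post (x 87 to 101 mm, 22 mm wide) stands behind the pad, 105 mm above the deck top.
- pad_top (a point): Centre of the top of the blue round lift pad, 74 mm across, in an 81 mm hole in the middle of the deck. At rest it lies 1 mm below the deck top, so the pot slides over it; the cam lever raises it by up to 22 mm. Axes as the deck's.
- pad: The same blue lift pad; origin and axes as pad_top.
- lever (a joint): Cam lever angle, rad. Axis along the deck's x, 20 mm below the deck top, in the middle of its front. 0: rest, pointing to the deck's -y, 0.22 above level. It grows as the grip swings up and over to +y; at 1.35 it stands straight up and the pad is highest; beyond, to 2.3, the pad sinks. A spring (0.2 to 0.4 N m) turns it back; up to 8 N at the grip turns it.
- grip: Red crank grip of the lever: round sleeve 18 mm across, 58 mm long, along the deck's x, sticking out from the lever's end towards the robot; spins freely on its pin, so the hand need not turn. Origin: its centre, 138 mm in front of deck_top along the deck's x, 110 mm from the lever's axis. The flat lever bar is 31 mm behind the origin. Its axes turn with it.
- jar: Bystander: amber glass jar with a white cap, 72 mm in diameter, 100 mm tall, on the other orange ring of the deck. Origin: underside centre.
- tray: Bystander: white open tray 130 x 180 x 30 mm with three small coloured cassettes, on the right of the bench. Origin: underside centre.
- brush: Bystander: small brush lying on the bench at the left.
Mind the look-alikes: they are no part of the job. Leave any pink look-alike of the pot alone.

How it is judged:
By the outcome, as a careful person would: the job done as asked, in the order asked, and still so for the second after the job is handed in, while the arm keeps its last pose, push and grip.
It also fails if it takes over 51 s, if anything falls off the work surface, if the arm or the gripper's body presses on something with over 40 N, if the wrist force passes 120 N, or if a joint passes its speed limit or range.

### The arm

A 6-joint arm with a two-finger parallel gripper is mounted at the origin on the work surface. World frame = base frame: x ahead of the robot, y to its left, z up, the work surface at z = 0. Lengths are in m, angles in degrees, forces in N, time in s.
With the tool pointing down it reaches from about 0.35 to 0.8 m from the base axis. Payload 7.3 kg.
Tool frame: the origin (TCP) lies at the very end of the fingers, on their centre line; the grasp point (between the pads) lies 19 mm behind it (tcp_to_grasp is the distance from the TCP to the grasp point, in m); z points along the fingers, y is the line along which they close (so a half turn about z gives the same grasp; the last joint's range is limited). The gripper opens to 85 mm and grips with 20 to 120 N. Pads are 22 mm wide; open, the fingers measure 114 mm over their backs; the gripper's body (76 mm by 85 mm) begins 54 mm behind the grasp point. The pads swing forward as they close: fully open they stand 13 mm farther back than shut.
Start: joints at [-78.209, 19.595, 87.324, -0, 73.075, -8.365], TCP at [0.181, -0.493, 0.231] pointing down, gripper open.
Joint ranges: [-145.02, 145.02], [-44.19, 115.74], [2.07, 154.8], [-57.11, 237.11], [16.16, 152.29], [-177.93, 177.93]. Speed limits (degrees/s): [147.25, 147.25, 180, 180, 180, 180].

### API

Orientations are given as [roll, pitch, yaw] about the fixed x, y, z axes, in that order (R = Rz(yaw) Ry(pitch) Rx(roll)).
In Python, from bench import * gives the robot as it stands. The module is installed in compiled form; this text tells all that it offers.
- The arm moves only by the tool arm_command, never from a script. Its argument "moves" is a list of rows, each a list of 3 entries, a list of its own where there are three numbers: the opening, from 0 (shut) to 1 (fully open), then the shift along the tool's x, y, z in m, then the turn about the tool's z in degrees. In form: [[jaw, [tx, ty, tz], twist], ...]. A call has 1 to 20 rows; each row shifts and turns the commanded pose from where the row before left it, along the tool's axes as they then stand; what a row does not reach is not made up. A row lasts 1/10 s, in which the tool goes at most 50 mm and 8.59 degrees, less where a joint would pass 70% of its speed; a pose out of reach is approached as far as the arm can. A call with a gripper value outside its range is refused whole. The fingers move at their own pace and stop on an object; the grip force is fixed at half the most. Time passes only in rows, so rows that do not move let the fingers close. It gives the time, the measured TCP pose, the force, the opening and the grip force at its end, in the units of the state.
- get_obs(): the state, without advancing time (a new reading comes with each control period).
- snapshot(name): name is "scene" or "top"; returns the picture (480x640x3 uint8, blue, green, red); there is no depth.
- camera_params(name): a dict with "fx", "fy", "cx", "cy" (pixels), "k1" (the pictures are not rectified: a ray, as slopes to the right and down, at radius r is drawn at 1 + k1 r^2 times it, then the intrinsics apply), "rvec" (rotation vector, rad) and "tvec" (3), from world to camera coordinates, as OpenCV has them. Camera axes: x right, y down, z forward; pixel columns grow to the right and rows downward; lengths in m; the calibration is good to about 2 mm. A picture is of the moment at which its call begins. camera_params takes no time and is no camera call.
- job_done(): hands the job in; it is judged then, once.
The state is a dict: "time_s": time; "q": joint angles; "qd": joint speeds; "effort": joint torques, N m; "position": TCP position; "tcp_rot": TCP orientation; "wrist_force": force on the tool from outside, world axes, zero at the start; "ft_torque": the same for the moment, N m; "opening": opening from 0.0 (shut) to 1.0 (fully open); "grip_force": force on a finger pad.
Only numpy, scipy, OpenCV 4.12 (cv2) and the standard library are available. Lean on these libraries where they do the work, as an engineer would, in place of code of your own. Each camera call takes 0.05 s, during which the arm holds its last target. There are 200 camera calls.

## Working session

There is one attempt and no reset: what is moved stays moved. The work goes in short steps, Python scripts to look and compute and a tool call to move; the robot and the scene stay as the last step left them, time stands still between calls to the robot, and variables do not carry over. Pictures are saved under pics/ and viewed, at most 10 in all, crops included, and the job is handed in when it is done.

Besides the shell and the picture viewer there is one more tool, called in YAML: its name, and indented under it one key for each argument. arm_command: Moves the arm, as the interface text tells. Its arguments: {"type":"object","properties":{"moves":{"type":"array"}},"required":["moves"]}

```bash
mkdir -p pics
python3 - <<'E'
from bench import *
import cv2
for n in("scene","top"):
    cv2.imwrite(f"pics/{n}0.png",snapshot(n)); print(camera_params(n))
print(get_obs())
E
```

```text
{'fx': 544.881924288586, 'fy': 544.881924288586, 'cx': 318.5828508804095, 'cy': 237.79705310800216, 'k1': -0.0716793783907021, 'rvec': array([ 2.27974911,  0.88734848, -0.32647677]), 'tvec': array([-0.40200022, -0.2445297 ,  1.91457072])}
{'fx': 625.1417727282163, 'fy': 625.1417727282163, 'cx': 326.9549598296817, 'cy': 242.7472548975939, 'k1': -0.20874971931769198, 'rvec': array([ 2.14560169, -2.11771273,  0.16203744]), 'tvec': array([-0.03117967,  0.56100427,  1.4583851 ])}
{'time_s': 0.1, 'q': array([-7.82082754e+01,  1.96340108e+01,  8.73719328e+01,  5.28409950e-04,
        7.30750615e+01, -8.36538589e+00]), 'qd': array([-0.0845471 , -0.09751085, -0.22776032,  0.04005017,  0.0114672 ,
        0.06942136]), 'effort': array([ 1.80651557e-03, -4.34448195e+01, -2.46491772e+01, -1.41582568e-04,
        4.64842102e-03,  2.91839888e-05]), 'position': array([ 0.18086017, -0.49248051,  0.2306802 ]), 'tcp_rot': array([-1.79919930e+02, -1.22849880e-02,  2.01569477e+01]), 'wrist_force': array([ 0.21379061, -0.50174774, -0.10061468]), 'ft_torque': array([ 0.0116026 , -0.01825804,  0.00245783]), 'grip_force': 0.0, 'opening': 0.9974473443479287}
```

View pics/scene0.png

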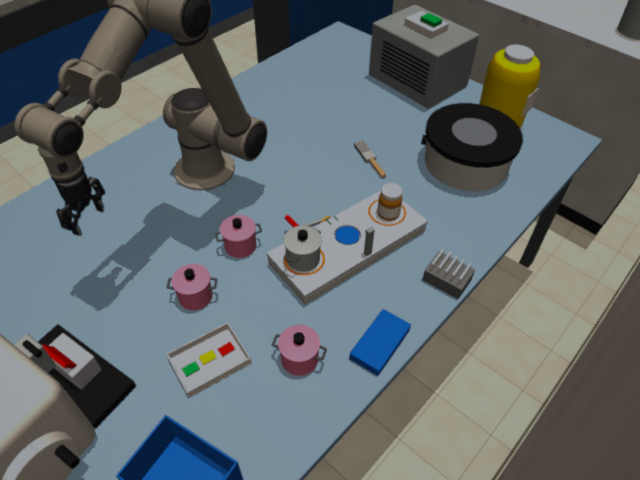

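View pics/top0.png

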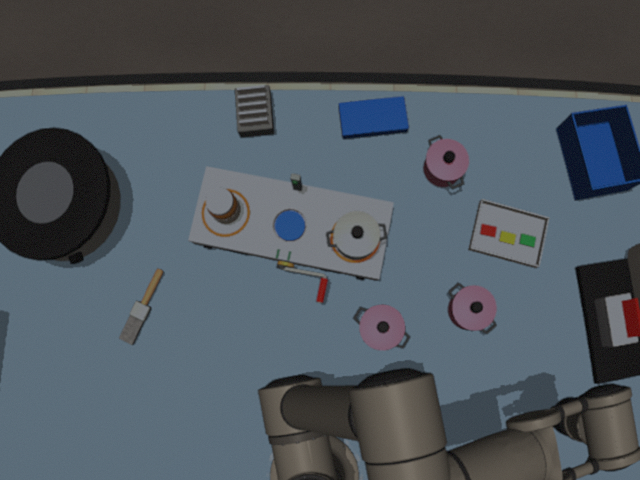

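The steel pot is at scene (303,250) and top (357,235), on the deck's −y orange ring. The three pink pots, at top (447,162), (473,308) and (382,327), are look-alikes on the bench. The lever grip is at top (322,290), the pad at (290,225) and the jar at (225,207). I'll enlarge both views to confirm.

Run:
```python
import cv2
a=cv2.imread("pics/top0.png")[160:310,185:405]; b=cv2.imread("pics/scene0.png")[175:310,255:435]
cv2.imwrite("pics/topc.png",cv2.resize(a,None,fx=3.6,fy=3.6,interpolation=cv2.INTER_CUBIC))
cv2.imwrite("pics/scenec.png",cv2.resize(b,None,fx=4.4,fy=4.4,interpolation=cv2.INTER_CUBIC))
```

```text
(no output)
```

View pics/topc.png

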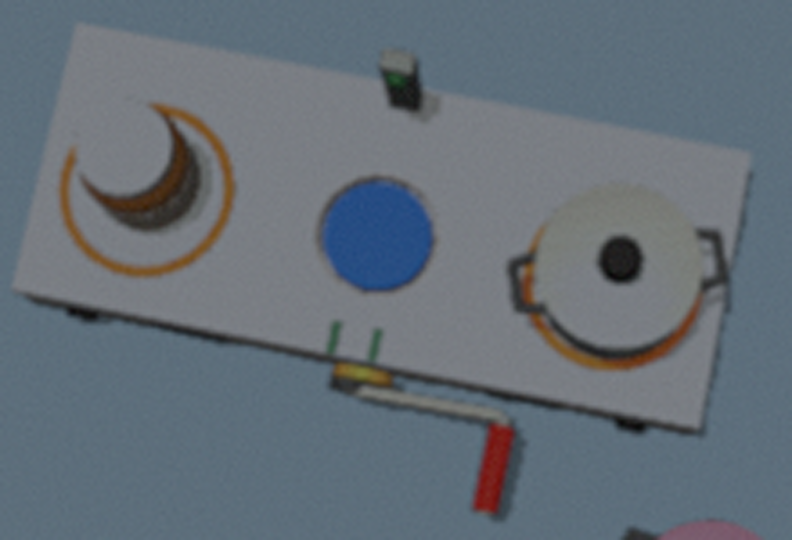

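View pics/scenec.png

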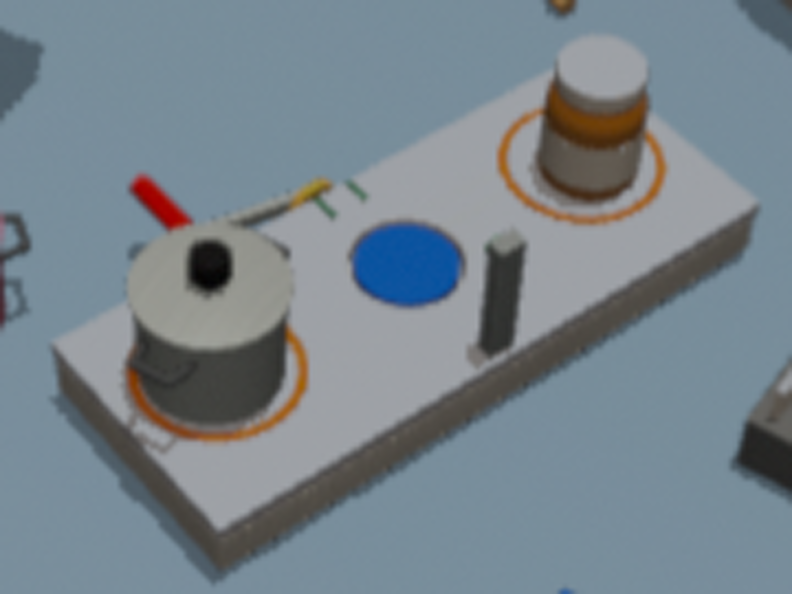

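Both views confirm it: in the top crop the grey steel pot with the black knob at (620,259) stands on the right ring. The pad is at (377,235), the grip runs from (501,425) to (486,512), and the green marks are at (335,338) and (376,345). In the scene crop the knob is at (209,265), the pad at (407,263), and the grip's near end at (140,185).

```bash
cat > h.py <<'E'
from bench import *
import cv2, numpy as np
from scipy.optimize import least_squares
P={n:camera_params(n) for n in("scene","top")}
def proj(n,X):
    p=P[n]; K=np.array([[p['fx'],0,p['cx']],[0,p['fy'],p['cy']],[0,0,1]])
    return cv2.projectPoints(np.atleast_2d(np.float64(X)),p['rvec'],p['tvec'],K,np.array([p['k1'],0,0,0.]))[0][:,0]
def tri(t,s):
    r=least_squares(lambda X:np.r_[proj('top',X)[0]-t,proj('scene',X)[0]-s],[.5,0,.1]); return r.x,np.sqrt(2*r.cost)
T=lambda x,y:np.array([(x+.5)/3.6-.5+185,(y+.5)/3.6-.5+160])
S=lambda x,y:np.array([(x+.5)/4.4-.5+255,(y+.5)/4.4-.5+175])
def dk(d,p): # deck coords -> world
    c,s=np.cos(d[3]),np.sin(d[3]); p=np.atleast_2d(p)
    return np.c_[d[0]+c*p[:,0]-s*p[:,1],d[1]+s*p[:,0]+c*p[:,1],d[2]+p[:,2]]
E
python3 - <<'E'
from h import *
k=tri(T(620,259),S(209,265)); pad=tri(T(377,235),S(407,263)); ge=tri(T(486,512),S(140,185))
print("knob",k,"pad",pad,"gripend",ge)
t=[((105,235,0),T(77,23)),((105,-235,0),T(750,153)),((-85,-235,0),T(702,432)),((-85,235,0),T(14,290)),((0,0,-1),T(377,235)),((0,160,0),T(147,188))]
s=[((105,235,0),S(757,205)),((105,-235,0),S(218,530)),((-85,-235,0),S(52,345)),((0,0,-1),S(407,263)),((0,160,0),S(582,160)),((0,-160,0),S(217,368))]
f=lambda d:np.r_[(proj('top',dk(d,np.array([a for a,b in t])/1e3))-[b for a,b in t]).ravel(),(proj('scene',dk(d,np.array([a for a,b in s])/1e3))-[b for a,b in s]).ravel()]
r=least_squares(f,[.5,0,.055,0]); d=r.x
print("deck",d,np.degrees(d[3]),"res",r.fun.round(1))
np.save("d.npy",d)
print("ring-",dk(d,[0,-.16,0]))
g=lambda a:np.array([-.138,-.11*np.cos(a+.22),-.02+.11*np.sin(a+.22)])
gc=dk(d,g(0)); print("grip",gc,proj('top',gc)[0],"meas",T(494,468))
e=dk(d,g(0)-[.029,0,0]); print("end",e,proj('top',e)[0],T(486,512),proj('scene',e)[0],S(140,185))
E
```

```text
knob (array([ 0.56828544, -0.09242988,  0.15764981]), np.float64(0.8251384511264137)) pad (array([0.60165224, 0.06638774, 0.05416165]), np.float64(0.6612224801352756)) gripend (array([ 0.41797569, -0.00888567,  0.05825875]), np.float64(0.1419099354243284))
deck [ 0.60111851  0.06572364  0.0551673  -0.18762398] -10.75006209572925 res [ 0.3  0.1  1.   0.4 -0.3 -0.5 -0.4  0.2  0.6  0.5  0.2  0.7  1.2 -0.5
  0.4  0.1 -0.  -0.7  0.2 -0.1  0.2  0.4  0.3  0.4]
ring- [[ 0.57127449 -0.0914684   0.0551673 ]]
grip [[ 0.44551715 -0.01400067  0.05917256]] [322.04451621 290.25236214] meas [321.86111111 289.63888889]
end [[ 0.41702609 -0.00859144  0.05917256]] [319.56495715 302.2917968 ] [319.63888889 301.86111111] [286.3804654  216.23702539] [286.43181818 216.65909091]
```

arm_command:
  moves:
    - [1, [0, 0, 0], 7.7]
    - [1, [0, 0, 0], 7.7]
    - [1, [0, 0, 0], 7.7]
    - [1, [0, 0, 0], 7.8]
    - [1, [0.019, -0.029, 0], 0]
    - [1, [0.019, -0.029, 0], 0]
    - [1, [0.019, -0.029, 0], 0]
    - [1, [0.019, -0.029, 0], 0]
    - [1, [0.019, -0.029, 0], 0]
    - [1, [0.019, -0.029, 0], 0]
    - [1, [0.019, -0.029, 0], 0]
    - [1, [0.019, -0.029, 0], 0]
    - [1, [0.019, -0.029, 0], 0]
    - [1, [0.019, -0.029, 0], 0]
    - [1, [0.019, -0.029, 0], 0]
    - [1, [0.019, -0.029, 0], 0]
    - [1, [0.019, -0.029, 0], 0]
    - [1, [0.019, -0.029, 0], 0]
    - [1, [0.019, -0.029, 0], 0]
    - [1, [0.019, -0.029, 0], 0]

```text
time_s: 2.1
position: [0.5668, -0.0924, 0.2309]
tcp_rot: [180.0, 0.0, -10.7]
wrist_force: [0.8, -0.8, -0.3]
opening: 0.999
grip_force: 0.0
```

arm_command:
  moves:
    - [1, [0, 0, 0], 0]
    - [1, [0, 0, 0], 0]
    - [1, [0, 0, 0], 0]

```text
time_s: 2.4
position: [0.5654, -0.0942, 0.231]
tcp_rot: [180.0, 0.1, -10.8]
wrist_force: [0.3, 0.0, 0.1]
opening: 1.001
grip_force: 0.0
```

arm_command:
  moves:
    - [0.7, [0.0025, -0.0023, 0.013], 0]
    - [0.7, [0, 0, 0.015], 0]
    - [0.7, [0, 0, 0.015], 0]
    - [0.7, [0, 0, 0.015], 0]
    - [0.7, [0, 0, 0.01], 0]
    - [0.7, [0, 0, 0.01], 0]
    - [0.7, [0, 0, 0.004], 0]
    - [0.7, [0, 0, 0], 0]
    - [0.7, [0, 0, 0], 0]

```text
time_s: 3.3
position: [0.5693, -0.092, 0.1497]
tcp_rot: [180.0, -0.1, -10.7]
wrist_force: [-0.9, -1.2, -0.7]
opening: 0.699
grip_force: 0.0
```

Run:
```python
from h import *
o=get_obs(); print(o['position'],o['opening'],o['wrist_force'])
a=snapshot('top')[190:290,300:420]; b=snapshot('scene')[185:295,250:370]
cv2.imwrite("pics/g1.png",np.hstack([cv2.resize(a,(400,400)),cv2.resize(b,(400,400))]))
```

```text
[ 0.56927741 -0.09199312  0.14973751] 0.6991025801686065 [-0.88269764 -1.20249301 -0.67016999]
```

View pics/g1.png

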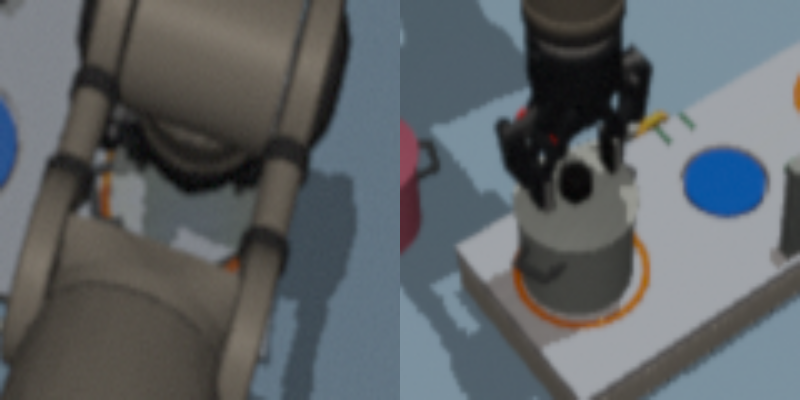

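The right panel shows the fingers straddling the knob (about (577,182)), roughly centred and clear of the lid. I'll lower 2 mm and close.

arm_command:
  moves:
    - [0.7, [0, 0, 0.002], 0]
    - [0.5, [0, 0, 0], 0]
    - [0.4, [0, 0, 0], 0]
    - [0, [0, 0, 0], 0]
    - [0, [0, 0, 0], 0]
    - [0, [0, 0, 0], 0]
    - [0, [0, 0, 0], 0]
    - [0, [0, 0, 0], 0]
    - [0, [0, 0, 0], 0]

```text
time_s: 4.3
position: [0.5691, -0.0916, 0.1476]
tcp_rot: [-180.0, -0.0, -10.7]
wrist_force: [-0.8, 3.2, 5.8]
opening: 0.303
grip_force: 59.4
```

arm_command:
  moves:
    - [0, [0, -0.004, 0], 0]
    - [0, [0, -0.006, 0], 0]
    - [0, [0, -0.008, 0], 0]
    - [0, [0.001, -0.009, 0], 0]
    - [0, [0, -0.009, 0], 0]
    - [0, [0, -0.009, 0], 0]
    - [0, [0, -0.009, 0], 0]
    - [0, [0, -0.009, 0], 0]

```text
time_s: 5.1
position: [0.5823, -0.0308, 0.148]
tcp_rot: [179.9, -0.1, -10.7]
wrist_force: [1.2, -2.6, -1.3]
opening: 0.303
grip_force: 59.7
```

arm_command:
  moves:
    - [0, [0, -0.009, 0.0005], 0]
    - [0, [0, -0.009, 0], 0]
    - [0, [0.001, -0.009, 0], 0]
    - [0, [0, -0.009, 0], 0]
    - [0, [0, -0.009, 0], 0]
    - [0, [0, -0.009, 0], 0]
    - [0, [0, -0.009, 0], 0]
    - [0, [0, -0.009, 0], 0]
    - [0, [0, -0.009, 0], 0]
    - [0, [0, -0.008, 0], 0]
    - [0, [0, -0.005, 0], 0]
    - [0, [0, -0.0035, 0], 0]
    - [0, [0, 0, 0], 0]
    - [0, [0, 0, 0], 0]
    - [0, [0, 0, 0], 0]

```text
time_s: 6.6
position: [0.6017, 0.0654, 0.1476]
tcp_rot: [180.0, -0.1, -10.7]
wrist_force: [0.5, -3.7, 7.7]
opening: 0.3
grip_force: 61.9
```

Run:
```python
from h import *
d=np.load("d.npy"); o=get_obs(); v=o['position'][:2]-d[:2]; c,s=np.cos(d[3]),np.sin(d[3])
print(o['position'],"deck xy",v@[c,s],v@[-s,c],o['wrist_force'],o['ft_torque'])
```

```text
[0.60166105 0.06543546 0.14758848] deck xy 0.0005867764507513185 -0.00018192266725348963 [ 0.45037863 -3.66825324  7.74650355] [-0.83505789 -0.12107663 -0.00132618]
```

arm_command:
  moves:
    - [0.4, [0, 0, 0], 0]
    - [0.5, [0, 0, 0], 0]
    - [0.7, [0, 0, 0], 0]
    - [0.7, [0, 0, 0], 0]
    - [0.7, [0, 0, -0.01], 0]
    - [0.7, [0, 0, -0.02], 0]
    - [0.7, [0, 0, -0.025], 0]
    - [0.7, [0, 0, -0.025], 0]
    - [0.7, [-0.02, 0.015, 0], 0]
    - [0.7, [-0.02, 0.016, 0], 0]
    - [0.7, [-0.02, 0.016, 0], 0]
    - [0.7, [-0.02, 0.015, 0], 0]
    - [0.7, [-0.02, 0.015, 0], 0]
    - [0.7, [-0.02, 0.015, 0], 0]
    - [0.7, [-0.018, 0.015, 0], 0]
    - [0.7, [0, 0, 0], 0]
    - [0.7, [0, 0, 0], 0]

```text
time_s: 8.3
position: [0.4458, -0.0141, 0.2277]
tcp_rot: [-180.0, -0.1, -10.8]
wrist_force: [0.3, 0.3, 0.6]
opening: 0.702
grip_force: 0.0
```

Run:
```python
from h import *
d=np.load("d.npy"); o=get_obs(); print(o['position'],o['wrist_force'])
for n,z in(("scene",.158),("top",.158)): print(n,proj(n,[[d[0],d[1],.158],[d[0],d[1],.143],[d[0],d[1],.055]]))
a=snapshot('top')[165:305,230:370]; b=snapshot('scene')[165:305,280:420]
cv2.imwrite("pics/p1.png",np.hstack([cv2.resize(a,(400,400),interpolation=2),cv2.resize(b,(400,400),interpolation=2)]))
```

```text
[ 0.44578981 -0.01408369  0.22770071] [0.32723504 0.25741836 0.57233054]
scene [[349.00758074 210.22099309]
 [348.75734492 213.84777001]
 [347.35464761 234.12896781]]
top [[286.78922156 216.6596407 ]
 [287.27153519 218.00239547]
 [289.9120736  225.3502899 ]]
```

View pics/p1.png

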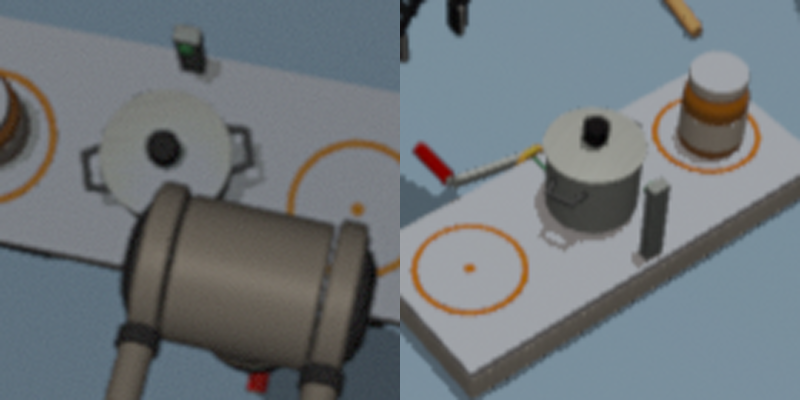

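The pot stands on the pad: its knob is at top (287.0,217.1) against an expected (286.8,216.7), and scene (348.6,211.2) against (349.0,210.2). That is centred within about 2 mm, and the lever is still at rest. Next I'll go down to the grip.

arm_command:
  moves:
    - [0.6, [0, 0, 0.02], 0]
    - [0.6, [0, 0, 0.025], 0]
    - [0.6, [0, 0, 0.025], 0]
    - [0.6, [0, 0, 0.025], 0]
    - [0.6, [0, 0, 0.02], 0]
    - [0.6, [0, 0, 0.02], 0]
    - [0.6, [0, 0, 0.015], 0]
    - [0.6, [0, 0, 0.015], 0]
    - [0.6, [0, 0, 0.012], 0]
    - [0.6, [0, 0, 0.01], 0]
    - [0.6, [0, 0, 0], 0]
    - [0.6, [0, 0, 0], 0]

```text
time_s: 9.6
position: [0.4457, -0.0138, 0.0398]
tcp_rot: [180.0, 0.0, -10.7]
wrist_force: [1.1, 0.0, 0.8]
opening: 0.599
grip_force: 0.0
```

arm_command:
  moves:
    - [0.4, [0, 0, 0], 0]
    - [0.3, [0, 0, 0], 0]
    - [0, [0, 0, 0], 0]
    - [0, [0, 0, 0], 0]
    - [0, [0, 0, 0], 0]
    - [0, [0, 0, 0], 0]
    - [0, [0, 0, 0], 0]

```text
time_s: 10.3
position: [0.446, -0.0129, 0.0404]
tcp_rot: [-179.9, -0.1, -10.8]
wrist_force: [2.1, 8.3, 2.4]
opening: 0.192
grip_force: 58.4
```

Run:
```python
from h import *
d=np.load("d.npy"); o=get_obs(); v=o['position'][:2]-d[:2]; c,s=np.cos(d[3]),np.sin(d[3])
print(o['position'],o['opening'],o['wrist_force'],"deck",v@[c,s],v@[-s,c])
p=lambda a:np.array([-.11*np.cos(a+.22),.11*np.sin(a+.22)])
for a0,a1 in zip(np.arange(0,1.34,.09),np.arange(.09,1.36,.09)):
    q=p(a1)-p(a0); print(round(a1,2),"ty",-q[0].round(4),"tz",-q[1].round(4))
b=snapshot('scene')[165:285,240:400]
cv2.imwrite("pics/g2.png",cv2.resize(b,(640,480),interpolation=2))
```

```text
[ 0.44597924 -0.01294964  0.04043542] 0.19167364269150147 [2.09261778 8.32350845 2.37176353] deck -0.1377420654039269 -0.10622993819004355
0.09 ty -0.0026 tz -0.0096
0.18 ty -0.0034 tz -0.0093
0.27 ty -0.0043 tz -0.0089
0.36 ty -0.005 tz -0.0085
0.45 ty -0.0058 tz -0.008
0.54 ty -0.0065 tz -0.0075
0.63 ty -0.0071 tz -0.0069
0.72 ty -0.0077 tz -0.0062
0.81 ty -0.0082 tz -0.0055
0.9 ty -0.0087 tz -0.0047
0.99 ty -0.0091 tz -0.0039
1.08 ty -0.0094 tz -0.0031
1.17 ty -0.0096 tz -0.0022
1.26 ty -0.0098 tz -0.0013
1.35 ty -0.0099 tz -0.0005
```

View pics/g2.png

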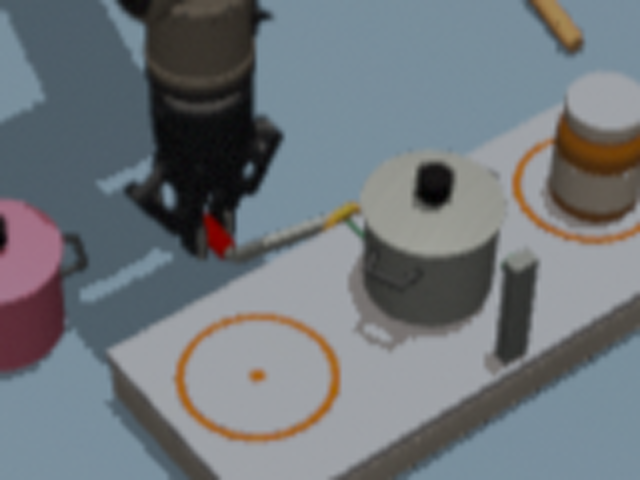

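The red grip (215,235) is held between the fingers, and the pot stands on the pad. Now I'll turn the lever along its arc.

arm_command:
  moves:
    - [0, [0, -0.0012, -0.0048], 0]
    - [0, [0, -0.0014, -0.0048], 0]
    - [0, [0, -0.0016, -0.0047], 0]
    - [0, [0, -0.0018, -0.0046], 0]
    - [0, [0, -0.0021, -0.0045], 0]
    - [0, [0, -0.0022, -0.0044], 0]
    - [0, [0, -0.0024, -0.0043], 0]
    - [0, [0, -0.0026, -0.0042], 0]
    - [0, [0, -0.0028, -0.0041], 0]
    - [0, [0, -0.003, -0.0039], 0]
    - [0, [0, -0.0032, -0.0038], 0]
    - [0, [0, -0.0033, -0.0037], 0]
    - [0, [0, -0.0035, -0.0035], 0]
    - [0, [0, -0.0036, -0.0034], 0]
    - [0, [0, -0.0038, -0.0032], 0]
    - [0, [0, -0.0039, -0.003], 0]

```text
time_s: 11.95
position: [0.4535, 0.0277, 0.1049]
tcp_rot: [180.0, -0.0, -10.7]
wrist_force: [6.0, -0.8, -9.7]
opening: 0.189
grip_force: 58.6
```

arm_command:
  moves:
    - [0, [0, -0.0041, -0.0028], 0]
    - [0, [0, -0.0041, -0.0027], 0]
    - [0, [0, -0.0043, -0.0024], 0]
    - [0, [0, -0.0044, -0.0023], 0]
    - [0, [0, -0.0045, -0.002], 0]
    - [0, [0, -0.0046, -0.0019], 0]
    - [0, [0, -0.0047, -0.0016], 0]
    - [0, [0, -0.0047, -0.0015], 0]

```text
time_s: 12.75
position: [0.46, 0.0622, 0.1225]
tcp_rot: [179.9, -0.0, -10.7]
wrist_force: [3.6, -3.9, -4.3]
opening: 0.196
grip_force: 59.2
```

```bash
cat > st.py <<'E'
from h import *
d=np.load("d.npy"); o=get_obs(); v=o['position'][:2]-d[:2]; c,s=np.cos(d[3]),np.sin(d[3])
y=v@[-s,c]; z=o['position'][2]+.019-d[2]+.02
print(o['time_s'],o['position'],o['opening'],o['wrist_force'],"deck",v@[c,s],y,z,"angle",np.arctan2(z,-y)-.22,"r",np.hypot(y,z))
E
python3 st.py
```

```text
12.75 [0.46001078 0.0622229  0.12245766] 0.19577255986973405 [ 3.64766873 -3.91242326 -4.25192442] deck -0.13797833710693044 -0.029759434779116654 0.10629035492859419 angle 1.0778038909577239 r 0.11037782163650008
```

Tracking well (1.08 rad); finishing the arc.

arm_command:
  moves:
    - [0, [0, -0.0048, -0.0012], 0]
    - [0, [0, -0.0048, -0.001], 0]
    - [0, [0, -0.0049, -0.0008], 0]
    - [0, [0, -0.0049, -0.0005], 0]
    - [0, [0, -0.005, -0.0003], 0]
    - [0, [0, -0.005, -0.0002], 0]
    - [0, [0, 0, 0], 0]
    - [0, [0, 0, 0], 0]
    - [0, [0, 0, 0], 0]
    - [0, [0, 0, 0], 0]

```text
time_s: 13.75
position: [0.4656, 0.0914, 0.1268]
tcp_rot: [180.0, -0.1, -10.7]
wrist_force: [0.9, -3.7, 7.0]
opening: 0.192
grip_force: 60.1
```

```bash
python3 st.py
python3 - <<'E'
from h import *
d=np.load("d.npy")
for n in P: print(n,proj(n,dk(d,[[0,0,.124],[-.107,0,.09],[-.105,0,-.02],[-.138,0,.09]])).round(1).tolist())
a=snapshot('top')[165:305,230:370]; b=snapshot('scene')[165:305,270:410]
cv2.imwrite("pics/f1.png",np.hstack([cv2.resize(a,(400,400),interpolation=2),cv2.resize(b,(400,400),interpolation=2)]))
E
```

```text
13.75 [0.46558032 0.09138811 0.12682703] 0.19158762988456257 [ 0.87948636 -3.69891966  7.03895181] deck -0.1379465905674839 -6.72105887432036e-05 0.11065972815942972 angle 1.3501889641924696 r 0.11065974857002939
scene [[349.4, 205.0], [326.3, 192.6], [326.1, 218.3], [320.0, 186.9]]
top [[286.1, 214.7], [277.2, 263.8], [281.4, 268.8], [274.2, 277.3]]
```

View pics/f1.png

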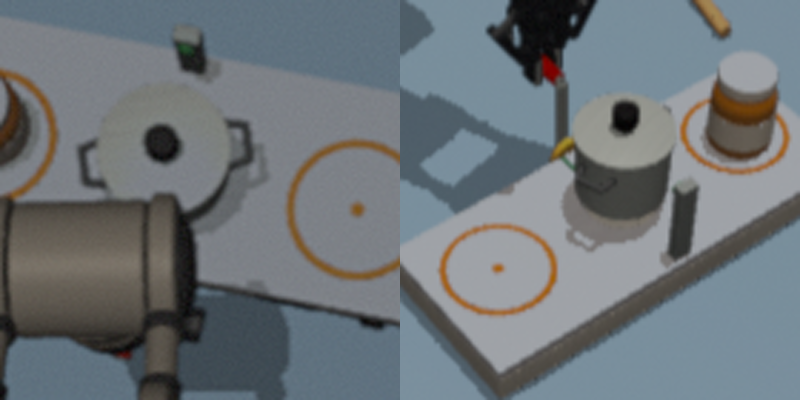

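The lever stands straight up: its bar is at scene-crop x≈562 against an expected 561, and the angle is 1.350 rad. The pot is raised and centred on the pad, with its knob at top (286.7,215.4) against (286.1,214.7). The grip is still held.

```bash
python3 -c "
from bench import *
print(job_done())"
```

```text
the job is handed in; nothing more can be done
None
```

The pot was slid onto the blue pad, centred within about 2 mm, and released; the lever was then turned straight up (measured 1.35 rad) and is still held by its red grip, and the job is handed in at about 14 s of the 51 s limit.

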